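# Turn the padlock in the re-keying clamp and hold the clamp dial

### The arm

A 6-joint arm with a two-finger parallel gripper is mounted at the origin on the work surface. World frame = base frame: x ahead of the robot, y to its left, z up, the work surface at z = 0. Lengths are in m, angles in rad, forces in N, time in s.
With the tool pointing down it reaches from about 0.35 to 0.85 m from the base axis. Payload 8.1 kg.
Tool frame: the origin (TCP) lies at the very end of the fingers, on their centre line; the grasp point (between the pads) lies 19 mm behind it; z points along the fingers, y is the line along which they close (so a half turn about z gives the same grasp; the last joint's range is limited). The gripper opens to 93 mm and grips with 3 to 60 N. Pads are 15 mm wide; open, the fingers measure 128 mm over their backs; the gripper's body (75 mm by 188 mm) begins 65 mm behind the grasp point.
Start: joints at [-1.426, 0.13, 1.488, -0, 1.523, -0.085], TCP at [0.137, -0.584, 0.195] pointing down, gripper open.
Joint ranges: [-2.96, 2.96], [-0.89, 2.26], [0.02, 2.5], [-1.34, 4.48], [0, 2.73], [-2.66, 2.66]. Speed limits (rad/s): [2.39, 2.39, 2.79, 3.14, 3.14, 3.14].

### API

Orientations are given as a rotation vector (axis times angle).
In Python, from plant import robot gives the robot as it stands.
- The arm moves only by the tool play_rows, never from a script. Its argument "deltas" is one flat list of numbers, 5 for each row, row after row: the shift along the tool's x, y, z in mm, then the turn about the tool's z in degrees, then the finger opening in mm, from 0 to 93. A call has 1 to 10 rows; each row shifts and turns the commanded pose from where the row before left it, along the tool's axes as they then stand; what a row does not reach is not made up. A row lasts 1/12 s, in which the tool goes at most 41.7 mm and 7.16 degrees, less where a joint would pass 70% of its speed; a pose out of reach is approached as far as the arm can. A call with a gripper value outside its range is refused whole. The fingers move at their own pace and stop on an object; "newtons" is the grip in N (left out, the last holds). Time passes only in rows, so rows that do not move let the fingers close. It gives the time, the measured TCP pose, the force, the opening and the grip force at its end, in the units of the state.
- robot.read_state(): the state, without advancing time (a new reading comes with each control period).
- robot.read_camera(name): name is "side" or "top" or "wrist"; returns a dict with "pixels" (480x640x3 uint8, blue, green, red), "mtx" (3x3 intrinsics, pixels), "eye" and "rotation" of the camera in the world. Camera axes: x right, y up, looking along -z (the intrinsics and any distortion apply to the point x, -y, -z); pixel columns grow to the right and rows downward; lengths in m; the calibration is good to about 2 mm. A picture is of the moment at which its call begins. There is no depth.
- robot.close_job(): hands the job in; it is judged then, once.
The state is a dict: "t": time; "q": joint angles; "dq": joint speeds; "joint_torque": joint torques, N m; "tool_pos": TCP position; "orientation": TCP orientation; "force": force on the tool from outside, world axes, zero at the start; "wrist_torque": the same for the moment, N m; "opening": finger opening in m; "gripper_force": force on a finger pad.
Only numpy, scipy, OpenCV 4.12 (cv2) and the standard library are available. Lean on these libraries where they do the work, as an engineer would, in place of code of your own. Each camera call takes 0.05 s, during which the arm holds its last target. There are 200 camera calls.

### The job

The padlock in the clamp has been worked on from one side: now turn it a quarter turn, still lying flat on the plate, so that its keyhole end meets the fence squarely, with the keyhole at the slot and the shackle pointing at the jaw, and let go of it before turning the dial. Then turn the spring-return dial clockwise past its first two detents to the third, which closes the jaw on the padlock, and finish while still holding the dial there with the gripper. Leave the keys, the tag and the tray where they are.

Things in the scene. Friction and masses are not known exactly. Their poses are not given: they have to be found in the camera images.
- fixture: Fixed re-keying clamp: dark steel plate 170 (x) x 330 (y) x 10 mm thick; origin: centre of its underside, on the work surface; z up; its yaw is within 0.4 rad of the world's. The fence stands near its +y end, the jaw slides along y in the middle, and a white housing 90 x 90 mm, centred at (0, -105) mm, its top 45 mm above the work surface, carries the dial on a vertical axis.
- fence_slot (a point): Mid-slot in the plane of the fence's face, 13 mm above the plate (fixture frame 0, 105, 23 mm). Axes as the fixture's: y points into the fence, x along it. The fence is two steel blocks, 18 mm high above the plate, each 45 mm wide along x, with a 24 mm wide slot between them at x = 0; their faces look to the fixture's -y.
- jaw_face (a point): Middle of the aluminium jaw's face that looks to the fence (jaw 44 mm wide in x, 26 mm high, 14 mm thick), 13 mm above the plate; axes as the fixture's. It stands at fixture y = -27 mm with the dial at rest and moves 33 mm per rad of the dial towards +y, to +13 mm at the third detent; a padlock seated on the fence then has about 2 mm of play.
- padlock: Yellow plastic padlock lying flat, loose, on the plate between fence and jaw; about 0.16 kg. Body 52 (x) x 44 (y) x 26 (z) mm; origin: centre of the body's underside; z up. Steel shackle (8 mm bar, U 36 mm wide) out of the +x end to x = 64 mm; keyhole in the -x end. It starts with x within 0.4 rad of the fixture's +x and must end with x along the fixture's -y. Grip it from above across its 44 mm.
- keyhole (a point): Centre of the padlock's keyhole end face: padlock frame (-26, 0, 13) mm, axes as the padlock's.
- dial (a joint): Dial angle, rad: 0 at rest, growing clockwise seen from above. Detents (notches) at 0.4, 0.8 and 1.2; hard stop at 1.3. A return spring always drives it back: 0.10 N m at 0, 0.22 N m at the third detent, plus a ripple of 0.05 N m between notches; no notch holds it by itself. It drives the jaw.
- dial_grip (a point): On the dial's vertical axis, mid-height of its grip bar, 66 mm above the work surface. x along the bar to its pointer, z up; turns with the dial (pointer at +0.6 rad from the fixture's x at rest, -0.6 at the third detent). Black bar 60 mm long, 14 thick, 53 to 79 mm above the work surface, on a 68 mm disc; a thin pointer at one end; four ridges on the housing mark rest and the three detents.
- keys: Bystander: two aluminium spare keys on a ring, about 65 x 60 x 4 mm, lying on the work surface; origin at the ring's centre.
- tag: Bystander: flat orange tag 58 x 26 x 5 mm on the work surface; origin near its middle, underneath.
- tray: Bystander: bamboo tray 200 x 130 x 30 mm on the work surface; origin: centre of its underside.
Things that resemble listed ones, but are neither listed nor needed, are in the scene too. Of the things like the padlock, leave any that is green; of the rest the larger one is meant.

How it is judged:
On the way, in this order (a step that is already met when the one before it is completed fails the run):
1. the padlock lies flat on the plate, turned so that its keyhole end faces the fence (within 8 mm of it, 10 mm of the slot's middle and 0.14 rad of square), let go, with the dial still at rest (y of keyhole in the frame of fence_slot between -0.008 and 0.004 m and x of keyhole in the frame of fence_slot between -0.01 and 0.01 m and angle between the x axis of padlock and the y axis of fixture, either way round below 0.14 rad and angle between padlock's own z axis and vertical below 0.1 rad and z of padlock in the frame of fixture below 0.014 m and contact force between the fingers and padlock below 0.1 N and value of joint dial below 0.15 rad), for 0.2 s.
2. the fingers turn the dial past the second detent (value of joint dial above 0.8 rad and contact force between the fingers and dial above 1 N).
At the end, for the whole second after the job is handed in: The gripper's fingers are holding the dial at its third detent (joint above 1.1 rad, still, finger contact over 1 N), and the padlock lies flat on the plate untouched by the fingers, keyhole end within 5 mm of the fence, within 10 mm of the slot's middle and within 0.14 rad of square (value of joint dial above 1.1 rad and contact force between the fingers and dial above 1 N and velocity of joint dial between -0.1 and 0.1 rad/s and y of keyhole in the frame of fence_slot between -0.005 and 0.004 m and x of keyhole in the frame of fence_slot between -0.01 and 0.01 m and angle between the x axis of padlock and the y axis of fixture, either way round below 0.14 rad and angle between padlock's own z axis and vertical below 0.1 rad and z of padlock in the frame of fixture below 0.014 m and contact force between the fingers and padlock below 0.1 N); the arm keeps its last pose, push and grip.
It fails at once if the keys is moved more than 20 mm (distance of keys from where it was at the start of the episode above 0.02 m).
It fails at once if the tag is moved more than 20 mm (distance of tag from where it was at the start of the episode above 0.02 m).
It fails at once if the tray is moved more than 20 mm (distance of tray from where it was at the start of the episode above 0.02 m).
It also fails if it takes over 51 s, if anything falls off the work surface, if the arm or the gripper's body presses on something with over 40 N, if the wrist force passes 120 N, or if a joint passes its speed limit or range.

## Working session

There is one attempt and no reset: what is moved stays moved. The work goes in short steps, Python scripts to look and compute and a tool call to move; the robot and the scene stay as the last step left them, time stands still between calls to the robot, and variables do not carry over. Pictures are saved under pics/ and viewed, at most 10 in all, crops included, and the job is handed in when it is done.

Besides the shell and the picture viewer there is one more tool, called after "Request:" in YAML: its name, and indented under it one key for each argument. play_rows: Moves the arm, as the interface text tells. Its arguments: {"type":"object","properties":{"deltas":{"type":"array"},"newtons":{"type":"number"}},"required":["deltas"]}

```bash
mkdir -p pics && ls
cat > h.py <<'E'
import numpy as np, cv2
from plant import robot
def cam(n):
    c=robot.read_camera(n); return c
def ray(c,u,v):
    K=np.array(c["mtx"]); d=np.linalg.inv(K)@np.array([u,v,1.0]); d=np.array([d[0],-d[1],-d[2]])
    return np.array(c["eye"]), np.array(c["rotation"])@d
def onz(c,u,v,z):
    e,d=ray(c,u,v); return e+d*(z-e[2])/d[2]
def proj(c,p):
    q=np.array(c["rotation"]).T@(np.array(p)-np.array(c["eye"])); q=np.array(c["mtx"])@np.array([q[0],-q[1],-q[2]]); return q[:2]/q[2]
E
python3 - <<'E'
from h import *
for n in ["top","side"]:
    c=cam(n); cv2.imwrite(f"pics/{n}0.png",c["pixels"]); print(n,c.keys(),np.round(c["mtx"],1).tolist(),np.round(c["eye"],3),np.round(c["rotation"],3).tolist())
s=robot.read_state(); print(s)
E
```

```text
pics
top dict_keys(['pixels', 'mtx', 'eye', 'rotation']) [[445.6, 0.0, 321.4], [0.0, 445.6, 233.7], [0.0, 0.0, 1.0]] [4.980e-01 1.000e-03 1.207e+00] [0.066, -0.018, -1.572]
side dict_keys(['pixels', 'mtx', 'eye', 'rotation']) [[537.6, 0.0, 325.9], [0.0, 537.6, 237.5], [0.0, 0.0, 1.0]] [0.376 0.857 0.674] [0.154, -1.385, -2.596]
{'t': 0.1, 'q': array([-1.42638319e+00,  1.31106798e-01,  1.48914733e+00,  8.35651267e-06,
        1.52302734e+00, -8.54366681e-02]), 'dq': array([-0.00055068, -0.00194177,  0.00031109, -0.00184462,  0.00091849,
        0.00010342]), 'joint_torque': array([ 9.56610129e-04, -5.61342144e+01, -4.93096805e+01,  7.70067167e-02,
        2.90038803e-02, -4.77744572e-05]), 'tool_pos': array([ 0.13662221, -0.58366829,  0.19439242]), 'orientation': array([-3.11919170e+00, -3.60058748e-01,  6.50746970e-05]), 'force': array([-0.72772557,  0.09912883, -0.48985877]), 'wrist_torque': array([-0.00570226,  0.04217532,  0.02796261]), 'gripper_force': 0.0, 'opening': 0.09345437746185305}
```

```bash
sed -i 's/np.array(c\["rotation"\])/cv2.Rodrigues(np.array(c["rotation"],float))[0]/g' h.py && grep -n Rodr h.py
```

```text
7:    return np.array(c["eye"]), cv2.Rodrigues(np.array(c["rotation"],float))[0]@d
11:    q=cv2.Rodrigues(np.array(c["rotation"],float))[0].T@(np.array(p)-np.array(c["eye"])); q=np.array(c["mtx"])@np.array([q[0],-q[1],-q[2]]); return q[:2]/q[2]
```

View pics/top0.png

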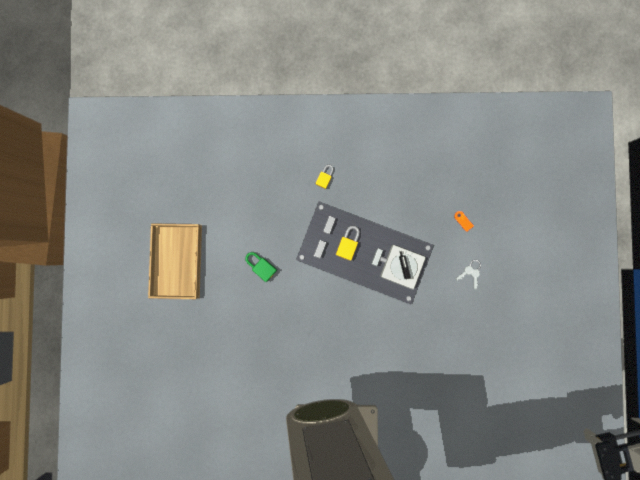

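View pics/side0.png

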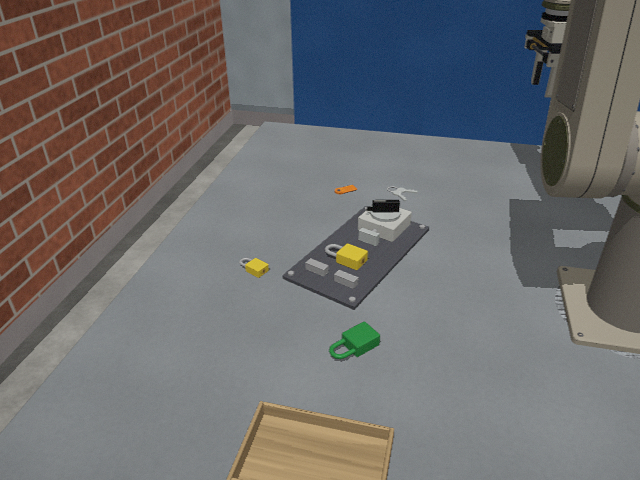

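Top view: the padlock candidates are the small yellow one off the plate (325,178), the green one (262,267) and the larger yellow one on the plate (347,247). I choose the last. The dial is at (405,265), fence at (320–330,225–250), keys (470,273), tag (464,221) and tray (175,260).

```bash
cat >> h.py <<'E'
def cnt(m):
    cs,_=cv2.findContours(m.astype(np.uint8),cv2.RETR_EXTERNAL,cv2.CHAIN_APPROX_NONE); return sorted(cs,key=cv2.contourArea)[::-1]
def worldpts(c,ct,z): return np.array([onz(c,u,v,z)[:2] for u,v in ct.reshape(-1,2)])
def rect(P):
    (x,y),(w,h),a=cv2.minAreaRect((P*1000).astype(np.float32)); return x,y,w,h,a
def hsv(c): return cv2.cvtColor(c["pixels"],cv2.COLOR_BGR2HSV).astype(int)
E
python3 - <<'E'
from h import *
c=cam("top"); H=hsv(c); h,s,v=H[...,0],H[...,1],H[...,2]
print(H[270,345],H[265,275],H[225,330],H[247,347],H[260,390],H[265,405])
roi=np.zeros(h.shape,bool); roi[195:310,290:440]=1
dark=roi&(v<95)
k=cnt(cv2.morphologyEx(dark.astype(np.uint8),cv2.MORPH_CLOSE,np.ones((5,5))))[0]
print("plate",np.round(rect(worldpts(c,cv2.convexHull(k),.01)),1))
y=cnt((h>20)&(h<35)&(s>150)&(v>100)); 
for k in y[:3]: print("yel",k.mean((0,1)),np.round(rect(worldpts(c,k,.036)),1))
w=cnt(roi&(v>190)&(s<40))
for k in w[:3]: print("white",k.mean((0,1)),np.round(rect(worldpts(c,cv2.convexHull(k),.045)),1))
im=cv2.resize(c["pixels"][195:310,290:440],None,fx=5,fy=5,interpolation=cv2.INTER_CUBIC); cv2.imwrite("pics/crop1.png",im)
E
```

```text
[120  17 106] [ 94  15 119] [ 80   4 204] [ 28 212 249] [ 39   8 231] [ 39  13 191]
plate [ 478.6 -183.5   72.    16.8   13.4]
yel [346.53125  248.078125] [523.1 -29.5  44.4  52.2  68.8]
yel [323.         179.88095238] [704.1  32.   30.9  37.   63.5]
white [402.96721311 266.55737705] [ 475.  -174.6   87.7   87.5   68.9]
white [319.19444444 248.88888889] [521.2  41.2  15.4  40.6  68.9]
white [328.67647059 224.5       ] [584.2  16.6  15.5  39.4  68.2]
```

View pics/crop1.png

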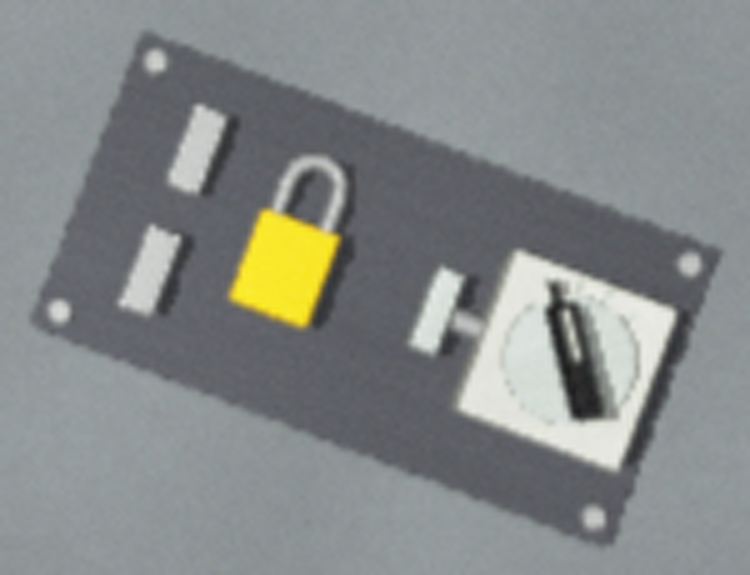

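Request:
play_rows:
  deltas: [25, -22.5, 0, 0, 93, 25, -22.5, 0, 0, 93, 25, -22.5, 0, 0, 93, 25, -22.5, 0, 0, 93, 25, -22.5, 0, 0, 93, 25, -22.5, 0, 0, 93, 25, -22.5, 0, 0, 93, 25, -22.5, 0, 0, 93, 25, -22.5, 0, 0, 93, 25, -22.5, 0, 0, 93]
  newtons: 20

```text
t: 0.98
tool_pos: [0.3294, -0.3066, 0.1952]
orientation: [-3.121, -0.36, 0.0]
force: [0.6, -1.0, -0.3]
opening: 0.0931
gripper_force: 0.0
```

Request:
play_rows:
  deltas: [25, -22.5, 0, 0, 93, 25, -22.5, 0, 0, 93, 25, -22.5, 0, 0, 93, 25, -22.5, 0, 0, 93, 25, -22.5, 0, 0, 93, 25, -22.5, 0, 0, 93, 25, -22.5, 0, 0, 93, 25, -22.5, 0, 0, 93, 25, -22.5, 0, 0, 93, 25, -22.5, 0, 0, 93]

```text
t: 1.82
tool_pos: [0.5216, -0.0305, 0.1951]
orientation: [-3.121, -0.36, 0.0]
force: [-0.6, -0.4, 0.1]
opening: 0.093
gripper_force: 0.0
```

Request:
play_rows:
  deltas: [0, 0, 0, -7, 93, 0, 0, 0, -7, 93, 0, 0, 0, -7, 93, 0, 0, 0, -7, 93, 0, 0, 0, -7, 93, 0, 0, 0, -7, 93, 0, 0, 0, -7, 93, 0, 0, 0, -7, 93, 0, 0, 0, -7, 93, 0, 0, 0, -7, 93]

```text
t: 2.65
tool_pos: [0.5208, -0.0321, 0.195]
orientation: [-2.343, -2.092, 0.001]
force: [-0.5, 0.8, -0.3]
opening: 0.0927
gripper_force: 0.0
```

Request:
play_rows:
  deltas: [0, 0, 0, -7, 93, 0, 0, 0, -7, 93, 0, 0, 0, -7, 93, 0, 0, 0, -7, 93, 0, 0, 0, -7, 93, 0, 0, 0, -7, 93, 0, 0, 0, -7, 93, 0, 0, 0, -7, 93, 0, 0, 0, -7, 93, 0, 0, 0, -5.5, 93]

```text
t: 3.48
tool_pos: [0.5208, -0.0321, 0.195]
orientation: [-0.759, -3.048, 0.0]
force: [-0.8, -0.7, -0.2]
opening: 0.0931
gripper_force: 0.0
```

```bash
cat >> h.py <<'E'
def st():
    s=robot.read_state(); R=cv2.Rodrigues(s["orientation"])[0]; yaw=np.degrees(np.arctan2(R[1,1],R[0,1]))
    print("t",round(s["t"],2),"tcp",np.round(s["tool_pos"]*1000,1),"yaw_y",round(yaw,2),"toolz",np.round(R[:,2],3),"F",np.round(s["force"],1),"op",round(s["opening"]*1000,1),"gf",round(s["gripper_force"],1),"q6",round(s["q"][5],2)); return s,R
def to(p,yaw=None):
    "tool-axes shift (mm) to p, turn (deg, tool z) to yaw_y"
    s,R=st(); print("shift",np.round(R.T@(np.array(p)-s["tool_pos"]*1000),1), None if yaw is None else round(np.degrees(np.arctan2(R[1,1],R[0,1]))-yaw,1))
E
python3 - <<'E'
from h import *
st()
c=cam("wrist"); cv2.imwrite("pics/wrist1.png",c["pixels"]); print(np.round(c["eye"],3),np.round(c["mtx"],1).tolist())
for n,p in dict(lock=(.5231,-.0295,.036),house=(.475,-.1746,.045)).items(): print(n,proj(c,p))
E
```

```text
t 3.48 tcp [520.8 -32.1 195. ] yaw_y 62.03 toolz [-0.001  0.    -1.   ] F [-0.8 -0.7 -0.2] op 93.1 gf 0.0 q6 -1.24
[0.453 0.002 0.384] [[341.6, 0.0, 316.7], [0.0, 341.6, 233.6], [0.0, 0.0, 1.0]]
lock [321.10904667 213.92173433]
house [175.64149584 239.8867842 ]
```

View pics/wrist1.png

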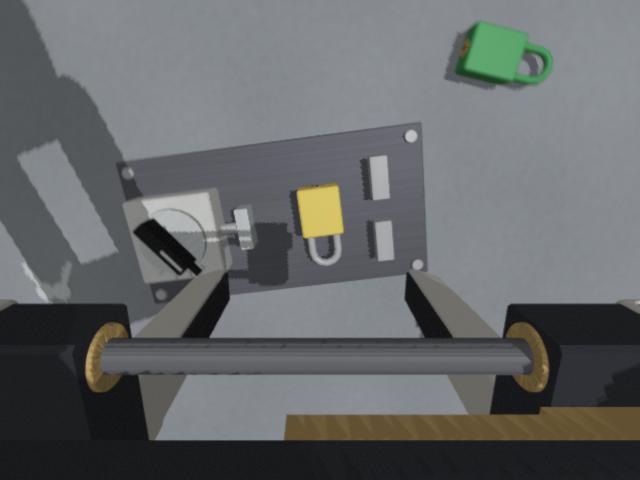

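The wrist view shows the chosen padlock at (320,210), with its keyhole spot at its upper end (315,187) and its shackle pointing down. Fence blocks are at (379,178) and (384,240), and the dial bar is at (170,248).

Run:
```python
from h import *
for n in ["wrist","top"]:
    c=cam(n); H=hsv(c); h,s,v=H[...,0],H[...,1],H[...,2]
    for k in cnt((h>20)&(h<35)&(s>130)&(v>90))[:1]: print(n,"yel",k.mean((0,1)),np.round(rect(worldpts(c,k,.036)),1))
    roi=np.zeros(h.shape,bool)
    if n=="wrist": roi[120:300,340:420]=1
    else: roi[195:310,290:345]=1
    for k in cnt(roi&(v>135 if n=="wrist" else v>150)&(s<40))[:4]: print(n,"blk",k.mean((0,1)),np.round(rect(worldpts(c,k,.028)),1))
    # screws
    for k in cnt((v>150)&(s<40)): 
        a=cv2.contourArea(k)
        if n=="wrist" and 40<a<250: print("small",k.mean((0,1)),a,np.round(rect(worldpts(c,k,.01))[:2],1))
to((523.1,-29.5,40),68.8)
```

```text
wrist yel [319.70414201 210.68047337] [519.8 -29.5  43.   53.4  69. ]
wrist blk [372.90909091 289.37575758] [627.7 -18.8  72.6  27.1  62.4]
wrist blk [379.94782609 178.23478261] [519.8  41.2  18.   44.4  68.8]
wrist blk [383.68269231 241.10576923] [583.7  16.1  17.3  44.4  68.8]
wrist blk [377.20348837 123.61627907] [471.6  62.6  78.3  11.4  63.4]
small [325.3129771  250.67175573] 231.5 [568.6 -47.4]
small [ 33.11111111 279.8989899 ] 191.5 [ 442.3 -371. ]
small [411.80645161 136.83870968] 94.5 [498.8  91. ]
small [416.41666667 265.41666667] 53.0 [634.3  38.6]
top yel [323.         179.88095238] [704.1  32.   30.9  37.   63.5]
top blk [305.42016807 237.32212885] [5.144e+02 4.820e+01 3.019e+02 1.439e+02 2.000e-01]
top blk [331.02758621 293.6137931 ] [407.2   9.1  68.5  98.6  81.2]
top blk [301.36363636 256.81818182] [4.999e+02 8.950e+01 1.060e+01 8.000e+00 1.000e-01]
top blk [343.45454545 292.54545455] [407.9 -19.9   5.2  10.5  89.8]
t 3.63 tcp [520.9 -32.1 195.1] yaw_y 61.52 toolz [-0.  0. -1.] F [0.4 1.  0.7] op 93.0 gf 0.0 q6 -1.23
shift [ -0.8   3.4 155.1] -7.3
```

Request:
play_rows:
  deltas: [0, 0, 0, -7, 62, 0.4, 2.6, 0, -0.3, 62, 0, 0, 25, 0, 62, 0, 0, 30, 0, 62, 0, 0, 30, 0, 62, 0, 0, 30, 0, 62, 0, 0, 20, 0, 62, 0, 0, 15, 0, 62, 0, 0, 10, 0, 62]

```text
t: 4.38
tool_pos: [0.5201, -0.0292, 0.033]
orientation: [-0.581, -3.084, 0.0]
force: [0.5, -0.3, -0.5]
opening: 0.0618
gripper_force: 0.0
```

Run:
```python
from h import *
to((521.5,-29.5,14),68.8)
```

```text
t 4.38 tcp [520.1 -29.2  33. ] yaw_y 68.66 toolz [-0.003  0.001 -1.   ] F [ 0.5 -0.3 -0.5] op 61.8 gf 0.0 q6 -1.35
shift [-1.4  0.2 19. ] -0.1
```

Request:
play_rows:
  deltas: [0, 0, 8, 0, 62, 0, 0, 8, 0, 62, 0, 0, 3, 0, 62, 0, 0, 0, 0, 44, 0, 0, 0, 0, 42, 0, 0, 0, 0, 38, 0, 0, 0, 0, 38, 0, 0, 0, 0, 38, 0, 0, 0, 0, 38, 0, 0, 0, 0, 38]

```text
t: 5.22
tool_pos: [0.5218, -0.0296, 0.0166]
orientation: [0.573, 3.088, 0.0]
force: [-0.6, -0.5, -0.3]
opening: 0.0384
gripper_force: 0.0
```

Run:
```python
from h import *
st()
```

```text
t 5.22 tcp [521.8 -29.6  16.6] yaw_y 68.96 toolz [ 0. -0. -1.] F [-0.6 -0.5 -0.3] op 38.4 gf 0.0 q6 -1.36
```

Run:
```python
from h import *
a=cam("wrist")["pixels"]; b=cam("side")["pixels"][180:330,250:450]
b=cv2.resize(b,(640,480)); cv2.imwrite("pics/g1.png",np.hstack([cv2.resize(a,(400,300)),cv2.resize(b,(400,300))]))
```

```text
(no output)
```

View pics/g1.png

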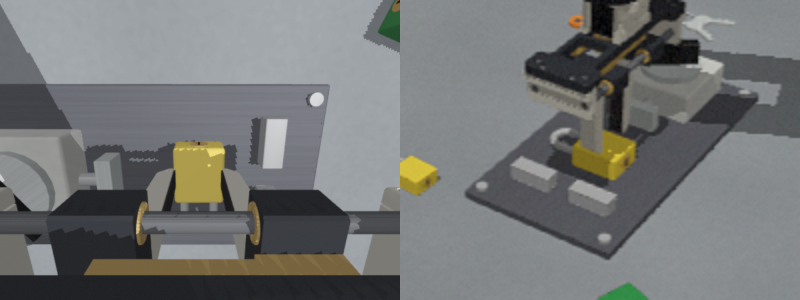

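Run:
```python
from h import *
s,R=st()
for n in ["wrist","side"]:
    c=cam(n); H=hsv(c); h,s_,v=H[...,0],H[...,1],H[...,2]
    m=(h>20)&(h<35)&(s_>130)&(v>90)
    if n=="side": m[:,:290]=0
    k=cnt(m)[0]; print(n,cv2.boundingRect(k),np.round(rect(worldpts(c,k,.036)),1), "tcp->",proj(c,s["tool_pos"]),"grasp",proj(c,s["tool_pos"]+[0,0,.019]))
    for p in [(523.1,-29.5,36)]:
        print(proj(c,np.array(p)/1000))
    ap=cv2.approxPolyDP(k,4,True).reshape(-1,2); print([ (tuple(map(int,u)),np.round(onz(c,*u,.036)[:2]*1000).tolist()) for u in ap])
```

```text
t 5.32 tcp [521.7 -29.6  16.4] yaw_y 68.97 toolz [ 0. -0. -1.] F [-0.   0.1 -0.7] op 38.1 gf 0.0 q6 -1.36
wrist (277, 227, 83, 98) [517.9 -28.7  42.8  55.8  69. ] tcp-> [318.63704621 270.44637046] grasp [318.8431861  283.65816375]
[319.97709247 286.32843124]
[((284, 228), [486.0, -35.0]), ((277, 241), [491.0, -41.0]), ((281, 322), [535.0, -57.0]), ((354, 323), [551.0, -20.0]), ((353, 273), [522.0, -10.0]), ((359, 248), [510.0, -3.0]), ((354, 230), [500.0, -2.0]), ((331, 227), [494.0, -12.0]), ((327, 235), [498.0, -16.0]), ((304, 232), [492.0, -26.0]), ((309, 227), [490.0, -23.0])]
side (336, 245, 32, 25) [519.5 -15.7  70.1  63.7  70.2] tcp-> [351.28243658 259.61617879] grasp [351.52862855 252.12304867]
[350.83599582 251.83626301]
[((337, 252), [551.0, -23.0]), ((336, 261), [546.0, 8.0]), ((354, 269), [507.0, 26.0]), ((367, 258), [487.0, -16.0]), ((366, 250), [494.0, -43.0]), ((352, 245), [525.0, -54.0]), ((350, 257), [521.0, -11.0])]
```

The picture shows the fingers over the body, but the opening is 38 mm with no grip force. I'll close further to find out why.

Request:
play_rows:
  deltas: [0, 0, 0, 0, 30, 0, 0, 0, 0, 30, 0, 0, 0, 0, 30, 0, 0, 0, 0, 30]

```text
t: 5.75
tool_pos: [0.5216, -0.0296, 0.0163]
orientation: [-0.573, -3.089, -0.0]
force: [0.2, 0.4, 0.1]
opening: 0.0303
gripper_force: 0.0
```

Run:
```python
from h import *
s,R=st()
a=cam("wrist")["pixels"][180:400,180:460]; b=cam("side")["pixels"][200:300,300:420]
cv2.imwrite("pics/g2.png",np.hstack([cv2.resize(a,(400,314)),cv2.resize(b,(400,314),interpolation=cv2.INTER_CUBIC)]))
```

```text
t 5.75 tcp [521.6 -29.6  16.3] yaw_y 68.96 toolz [-0.  0. -1.] F [0.2 0.4 0.1] op 30.3 gf 0.0 q6 -1.36
```

View pics/g2.png

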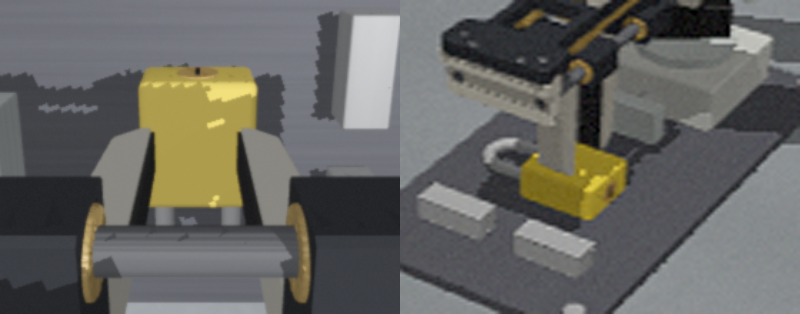

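Request:
play_rows:
  deltas: [0, 0, 0, 0, 62, 0, 0, 0, 0, 62, 0, 0, 0, 0, 62, 0, 0, 0, 0, 62]

```text
t: 6.18
tool_pos: [0.5216, -0.0296, 0.0163]
orientation: [-0.573, -3.089, 0.0]
force: [0.0, 0.6, -0.1]
opening: 0.0519
gripper_force: 0.0
```

Run:
```python
from h import *
s,R=st()
c=cam("side"); im=c["pixels"][200:300,300:420].copy()
im=cv2.resize(im,(720,600),interpolation=cv2.INTER_CUBIC)
for z in (16.3,26,36,46):
  for o in (31,40):
    u=proj(c,(s["tool_pos"]*1000*[1,1,0]+R[:,1]*o+[0,0,z])/1000); print(z,o,u)
    cv2.circle(im,(int((u[0]-300)*6),int((u[1]-200)*6)),3,(0,0,255) if o==31 else (255,0,0),-1)
cv2.imwrite("pics/g3.png",im)
```

```text
t 6.18 tcp [521.6 -29.6  16.3] yaw_y 68.97 toolz [-0.  0. -1.] F [ 0.   0.6 -0.1] op 51.9 gf 0.0 q6 -1.36
16.3 31 [343.31720984 267.19726394]
16.3 40 [340.93930948 269.43651317]
26 31 [343.40508428 263.35252912]
26 40 [341.01577398 265.58083272]
36 31 [343.49659797 259.34856804]
36 40 [341.09540984 261.56523838]
46 31 [343.58906159 255.30304512]
46 40 [341.17587715 257.50771862]
```

View pics/g3.png

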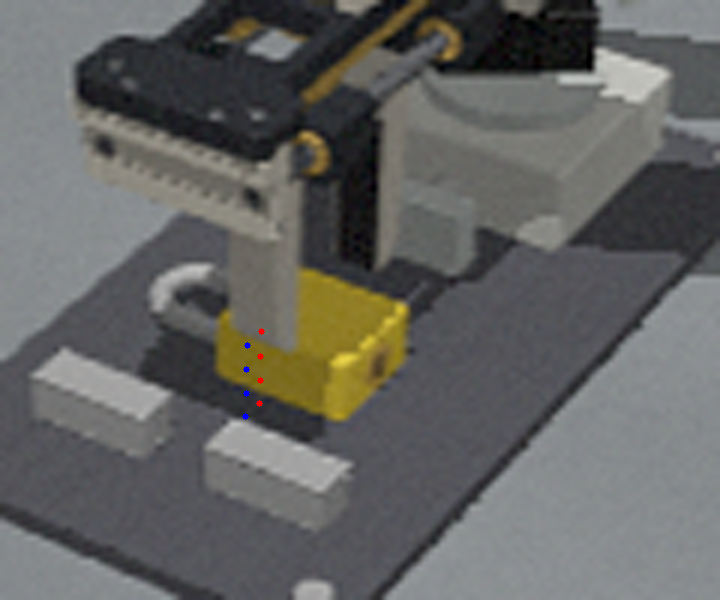

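The side view shows the near fingertip ending at about (262,342) in the crop, roughly 40–45 mm up, well above the reported TCP. I'll lower slowly while watching the force.

Request:
play_rows:
  deltas: [0, 0, 4, 0, 62, 0, 0, 4, 0, 62, 0, 0, 2, 0, 62, 0, 0, 0, 0, 62]

```text
t: 6.57
tool_pos: [0.5208, -0.0295, 0.0053]
orientation: [-0.573, -3.087, 0.0]
force: [-0.1, -0.1, -0.3]
opening: 0.0622
gripper_force: 0.0
```

```bash
cat > v.py <<'E'
from h import *
s,R=st()
c=cam("side"); im=c["pixels"]; g=cv2.cvtColor(im,cv2.COLOR_BGR2HSV)
# finger column profile: print S channel rows near finger centre
o=s["opening"]*500+8
u=proj(c,(s["tool_pos"]*1000*[1,1,0]+R[:,1]*o+[0,0,30])/1000); x=int(round(u[0]))
sat=g[235:275,x-2:x+3,1].mean(1); print("col",x,"rows235+ sat",sat.astype(int).tolist()); print("val",g[235:275,x-2:x+3,2].mean(1).astype(int).tolist())
for z in (6,16,26,36,46): print(z,[round(proj(c,(s["tool_pos"]*1000*[1,1,0]+R[:,1]*q+[0,0,z])/1000)[1],1) for q in (o-8,o,o+9)])
E
python3 v.py
```

```text
t 6.57 tcp [520.8 -29.5   5.3] yaw_y 68.97 toolz [-0.002  0.    -1.   ] F [-0.1 -0.1 -0.3] op 62.2 gf 0.0 q6 -1.36
col 342 rows235+ sat [23, 23, 21, 18, 16, 22, 23, 23, 24, 23, 24, 24, 24, 25, 22, 23, 24, 23, 23, 25, 24, 25, 26, 26, 25, 23, 24, 74, 181, 151, 87, 33, 17, 19, 23, 12, 4, 2, 3, 2]
val [134, 104, 72, 74, 96, 131, 136, 139, 140, 125, 107, 108, 107, 107, 107, 107, 108, 107, 106, 107, 106, 107, 106, 108, 107, 107, 106, 107, 122, 103, 71, 54, 54, 54, 53, 88, 134, 168, 162, 162]
6 [np.float64(271.3), np.float64(273.3), np.float64(275.6)]
16 [np.float64(267.4), np.float64(269.4), np.float64(271.7)]
26 [np.float64(263.5), np.float64(265.4), np.float64(267.7)]
36 [np.float64(259.5), np.float64(261.4), np.float64(263.7)]
46 [np.float64(255.4), np.float64(257.4), np.float64(259.6)]
```

Request:
play_rows:
  deltas: [0, 0, 4, 0, 62, 0, 0, 4, 0, 62, 0, 0, 2, 0, 62, 0, 0, 0, 0, 62]

```text
t: 6.95
tool_pos: [0.521, -0.0295, -0.0045]
orientation: [-0.573, -3.088, 0.0]
force: [-0.5, 0.5, -0.1]
opening: 0.0622
gripper_force: 0.0
```

```bash
python3 v.py
```

```text
t 6.95 tcp [521.  -29.5  -4.5] yaw_y 68.97 toolz [-0.001  0.    -1.   ] F [-0.5  0.5 -0.1] op 62.2 gf 0.0 q6 -1.36
col 342 rows235+ sat [50, 16, 26, 24, 21, 26, 22, 20, 15, 22, 24, 21, 22, 22, 24, 24, 24, 25, 26, 23, 24, 24, 25, 27, 25, 27, 25, 26, 26, 25, 25, 26, 20, 19, 26, 9, 4, 3, 3, 2]
val [36, 55, 122, 139, 139, 123, 82, 68, 77, 104, 131, 141, 139, 132, 114, 107, 110, 108, 108, 107, 107, 107, 108, 109, 107, 107, 108, 107, 107, 109, 107, 88, 57, 51, 51, 87, 133, 169, 163, 161]
6 [np.float64(271.3), np.float64(273.3), np.float64(275.6)]
16 [np.float64(267.4), np.float64(269.4), np.float64(271.7)]
26 [np.float64(263.4), np.float64(265.4), np.float64(267.7)]
36 [np.float64(259.4), np.float64(261.4), np.float64(263.7)]
46 [np.float64(255.4), np.float64(257.4), np.float64(259.6)]
```

Request:
play_rows:
  deltas: [0, 0, 3, 0, 62, 0, 0, 3, 0, 62, 0, 0, 2, 0, 62, 0, 0, 0, 0, 40, 0, 0, 0, 0, 40, 0, 0, 0, 0, 40, 0, 0, 0, 0, 40, 0, 0, 0, 0, 40]

```text
t: 7.67
tool_pos: [0.5217, -0.0296, -0.0116]
orientation: [0.573, 3.089, 0.0]
force: [0.3, -0.3, -0.6]
opening: 0.0437
gripper_force: 20.0
```

```bash
python3 v.py
```

```text
t 7.67 tcp [521.7 -29.6 -11.6] yaw_y 68.97 toolz [ 0.  0. -1.] F [ 0.3 -0.3 -0.6] op 43.7 gf 20.0 q6 -1.36
col 344 rows235+ sat [23, 30, 27, 29, 29, 25, 25, 23, 23, 24, 25, 21, 20, 25, 22, 21, 24, 25, 23, 26, 25, 25, 23, 25, 24, 24, 25, 25, 25, 24, 25, 25, 22, 28, 24, 15, 8, 4, 2, 2]
val [51, 29, 43, 59, 80, 133, 132, 133, 131, 113, 99, 95, 109, 132, 137, 132, 141, 128, 108, 106, 107, 109, 106, 109, 107, 108, 108, 108, 106, 107, 108, 102, 67, 53, 53, 53, 90, 159, 164, 163]
6 [np.float64(269.0), np.float64(270.9), np.float64(273.2)]
16 [np.float64(265.1), np.float64(267.0), np.float64(269.3)]
26 [np.float64(261.1), np.float64(263.1), np.float64(265.3)]
36 [np.float64(257.1), np.float64(259.1), np.float64(261.3)]
46 [np.float64(253.1), np.float64(255.0), np.float64(257.2)]
```

Request:
play_rows:
  deltas: [0, 0, 0, 0, 40, 0, 0, -4, 0, 40, 0, 0, -4, 0, 40, 0, 0, 0, 6, 40, 0, 0, 0, 7, 40, 0, 0, 0, 7, 40, 0, 0, 0, 7, 40, 0, 0, 0, 7, 40, 0, 0, 0, 7, 40, 0, 0, 0, 7, 40]
  newtons: 30

```text
t: 8.55
tool_pos: [0.5217, -0.0296, -0.0033]
orientation: [1.788, 2.583, 0.0]
force: [-0.2, 0.5, -2.4]
opening: 0.0443
gripper_force: 30.0
```

Request:
play_rows:
  deltas: [0, 0, 0, 7, 40, 0, 0, 0, 7, 40, 0, 0, 0, 7, 40, 0, 0, 0, 7, 40, 0, 0, 0, 7, 40, 0, 0, 0, 7, 40, 0, 0, 0, 0.1, 40, 0, 0, 0, 0, 40]

```text
t: 9.22
tool_pos: [0.5217, -0.0296, -0.0034]
orientation: [2.588, 1.781, 0.0]
force: [-0.1, -0.0, -0.6]
opening: 0.0441
gripper_force: 30.0
```

Run:
```python
from h import *
to((540.2,-4.7,-4),-21.2)
c=cam("wrist"); H=hsv(c); h,s,v=H[...,0],H[...,1],H[...,2]
k=cnt((h>20)&(h<35)&(s>130)&(v>90))[0]; print("yel",cv2.boundingRect(k),np.round(rect(worldpts(c,k,.044)),1))
d=cam("side"); cv2.imwrite("pics/w2.png",np.hstack([cv2.resize(c["pixels"],(400,300)),cv2.resize(d["pixels"][190:310,290:450],(400,300))]))
```

```text
t 9.22 tcp [521.7 -29.6  -3.4] yaw_y -20.92 toolz [ 0. -0. -1.] F [-0.1 -0.  -0.6] op 44.1 gf 30.0 q6 0.21
shift [29.9  8.3  0.6] 0.3
yel (269, 241, 96, 97) [523.8 -22.6  47.2  43.2  69.1]
```

View pics/w2.png

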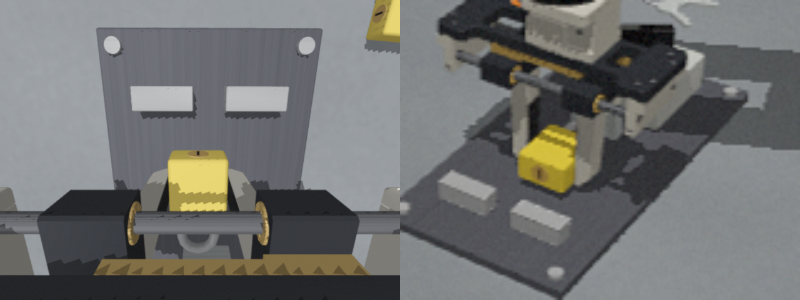

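The padlock is held flat, with its keyhole (198,153 in the left half) facing the fence. The slot is about 8 mm to the right, and the blocks are at (162,99) and (256,99).

Request:
play_rows:
  deltas: [5, 3, 0, 0, 40, 7, 3, 0, 0, 40, 7, 2.3, 0, 0, 40, 5, 0, 0, 0, 40, 3, 0, 2, 0, 40, 1, 0, 3, 0, 40, 0, 0, 1.5, 0, 40, 0, 0, 0, 0, 40]

```text
t: 9.98
tool_pos: [0.5387, -0.0063, -0.011]
orientation: [-2.59, -1.777, 0.002]
force: [0.4, 1.4, -2.9]
opening: 0.0438
gripper_force: 30.0
```

```bash
cat > w.py <<'E'
from h import *
to((540.2,-4.7,-11.5),-21.2)
c=cam("wrist"); H=hsv(c); h,s,v=H[...,0],H[...,1],H[...,2]
k=cnt((h>20)&(h<35)&(s>130)&(v>90))[0]; print("yel",cv2.boundingRect(k))
m=(v>165)&(s<40); m[:120]&=True
for k in cnt(m):
    x,y,w,hh=cv2.boundingRect(k)
    if 300<cv2.contourArea(k)<8000 and y<350: print("blk",(x,y,w,hh),np.round(rect(worldpts(c,k,.028)),1))
cv2.imwrite("pics/w_last.png",c["pixels"][100:400,150:500])
u=[np.round(proj(c,np.array(p)/1000),0).tolist() for p in [(550.3,21.4,28),(550.3,21.4,36)]]; print("slot face @28,@36",u)
E
python3 w.py
```

```text
t 9.98 tcp [538.7  -6.3 -11. ] yaw_y -21.11 toolz [-0.001  0.    -1.   ] F [ 0.4  1.4 -2.9] op 43.8 gf 30.0 q6 0.26
shift [2.1 0.8 0.5] 0.1
yel (269, 241, 96, 97)
blk (345, 203, 100, 37) [584.1  16.6  16.7  44.   68.9]
blk (192, 203, 99, 37) [520.1  41.2  16.7  43.8  68.9]
blk (461, 122, 26, 26) [626.9  40.3  10.1  10.6  68.9]
blk (150, 122, 25, 26) [504.4  87.6  10.1  10.4  68.9]
slot face @28,@36 [[320.0, 238.0], [320.0, 243.0]]
```

Request:
play_rows:
  deltas: [1, 0.4, 0, 0, 40, 0, 0.4, 0, 0, 40, 1, 0, 0, 0, 40, 0, 0, 0, 0, 40]

```text
t: 10.37
tool_pos: [0.5411, -0.0049, -0.01]
orientation: [2.591, 1.776, 0.0]
force: [0.7, 0.5, -1.7]
opening: 0.0438
gripper_force: 30.0
```

```bash
python3 w.py | head -3
```

```text
t 10.37 tcp [541.1  -4.9 -10. ] yaw_y -21.14 toolz [ 0.  0. -1.] F [ 0.7  0.5 -1.7] op 43.8 gf 30.0 q6 0.27
shift [-0.1 -0.9  1.5] 0.1
yel (269, 241, 96, 97)
```

Request:
play_rows:
  deltas: [1, -0.5, 1, 0, 40, 0, 0, 0, 0, 40, 0, 0, 0, 0, 40]

```text
t: 10.67
tool_pos: [0.5407, -0.0037, -0.0113]
orientation: [-2.591, -1.776, 0.0]
force: [0.3, -0.6, -2.0]
opening: 0.0438
gripper_force: 30.0
```

Request:
play_rows:
  deltas: [1, 0, 0, 0, 40, 0, 0, 0, 0, 40, 0, 0, 0, 0, 40]

```text
t: 10.92
tool_pos: [0.5411, -0.0029, -0.0112]
orientation: [-2.591, -1.776, 0.0]
force: [-0.4, -0.9, -1.4]
opening: 0.0439
gripper_force: 30.0
```

Request:
play_rows:
  deltas: [1, 0, 0, 0, 40, 0, 0, 0, 0, 40, 0, 0, 0, 0, 40]

```text
t: 11.17
tool_pos: [0.5411, -0.0029, -0.0112]
orientation: [2.591, 1.776, -0.003]
force: [-2.8, -5.8, 1.0]
opening: 0.0439
gripper_force: 30.0
```

Request:
play_rows:
  deltas: [1, 0, 0.4, 0, 40, 0, 0, 0, 0, 40, 0, 0, 0, 0, 40]

```text
t: 11.42
tool_pos: [0.5411, -0.0029, -0.0114]
orientation: [2.59, 1.775, -0.005]
force: [-5.6, -10.7, 3.0]
opening: 0.0437
gripper_force: 30.0
```

The padlock is seated on the fence: contact force rose to 12 N. I'll relax, release and rise.

Request:
play_rows:
  deltas: [-2, 0, 0, 0, 40, 0, 0, 0, 0, 40, 0, 0, 0, 0, 62, 0, 0, 0, 0, 62, 0, 0, 0, 0, 62, 0, 0, 0, 0, 62, 0, 0, 0, 0, 62, 0, 0, 0, 0, 62]

```text
t: 12.08
tool_pos: [0.5413, -0.0028, -0.0115]
orientation: [2.591, 1.777, 0.0]
force: [0.2, 0.3, 0.7]
opening: 0.0618
gripper_force: 0.0
```

Request:
play_rows:
  deltas: [0, 0, -5, 0, 62, 0, 0, -15, 0, 62, 0, 0, -20, 0, 62, 0, 0, -20, 0, 62, 0, 0, -20, 0, 62, 0, 0, -20, 0, 62, 0, 0, -20, 0, 62, 0, 0, -15, 0, 62, 0, 0, 0, 0, 62]

```text
t: 12.83
tool_pos: [0.5438, -0.0031, 0.1279]
orientation: [2.588, 1.774, 0.008]
force: [0.7, -0.1, 0.6]
opening: 0.0623
gripper_force: 0.0
```

```bash
cat > chk.py <<'E'
from h import *
st()
c=cam("wrist"); H=hsv(c); h,s,v=H[...,0],H[...,1],H[...,2]
ks=cnt((h>20)&(h<35)&(s>150)&(v>165)); 
for k in ks[:2]: print("yel",cv2.boundingRect(k),np.round(rect(worldpts(c,k,.036)),1))
for k in cnt((v>165)&(s<40)):
    if 300<cv2.contourArea(k)<8000: print("blk",cv2.boundingRect(k),np.round(rect(worldpts(c,k,.028)),1))
p=np.array([475,-174.6]); print("dial axis px",proj(c,(.475,-.1746,.079)))
cv2.imwrite("pics/chk%d.png"%int(robot.read_state()["t"]*10),c["pixels"])
E
python3 chk.py; ls pics
```

```text
t 12.83 tcp [543.8  -3.1 127.9] yaw_y -21.13 toolz [ 0.007 -0.001 -1.   ] F [ 0.7 -0.1  0.6] op 62.3 gf 0.0 q6 0.27
blk (246, 179, 52, 20) [519.7  41.2  16.1  43.5  68.8]
blk (328, 179, 51, 19) [584.4  16.6  15.3  42.6  68.8]
dial axis px [314.32959232 445.04283828]
chk128.png
crop1.png
g1.png
g2.png
g3.png
side0.png
top0.png
w2.png
w_last.png
wrist1.png
```

Run:
```python
from h import *
c=cam("wrist"); H=hsv(c); h,s,v=H[...,0],H[...,1],H[...,2]
for k in cnt((h>18)&(h<38)&(s>120)&(v>80))[:2]: print("yel",cv2.boundingRect(k),np.round(rect(worldpts(c,k,.036)),1)); print([(tuple(map(int,u)),np.round(onz(c,*u,.036)[:2]*1000).tolist(),int(v[min(u[1]+2,479),u[0]])) for u in cv2.approxPolyDP(k,3,True).reshape(-1,2)])
to((475,-174.6,128),-76.7)
```

```text
yel (200, 407, 440, 33) [ 568.3 -229.6   39.6  448.3   68.6]
[((639, 438), [770.0, -328.0], 57), ((620, 421), [755.0, -300.0], 112), ((621, 426), [755.0, -306.0], 105), ((616, 426), [750.0, -304.0], 105), ((617, 419), [753.0, -296.0], 119), ((606, 408), [744.0, -278.0], 118), ((548, 408), [690.0, -257.0], 117), ((549, 412), [690.0, -263.0], 118), ((536, 408), [679.0, -253.0], 118), ((542, 411), [684.0, -259.0], 118), ((535, 415), [677.0, -261.0], 117), ((532, 408), [676.0, -252.0], 119), ((495, 408), [641.0, -238.0], 117), ((500, 411), [645.0, -244.0], 119), ((495, 417), [639.0, -249.0], 118), ((491, 408), [638.0, -237.0], 119), ((474, 407), [622.0, -229.0], 118), ((469, 411), [616.0, -232.0], 115), ((466, 407), [615.0, -227.0], 112), ((468, 414), [614.0, -236.0], 118), ((458, 415), [605.0, -233.0], 117), ((461, 418), [607.0, -238.0], 118), ((422, 416), [571.0, -221.0], 118), ((418, 421), [566.0, -226.0], 117), ((417, 416), [566.0, -219.0], 118), ((366, 419), [518.0, -204.0], 118), ((324, 415), [480.0, -184.0], 117), ((314, 419), [469.0, -185.0], 119), ((308, 416), [465.0, -180.0], 1
[... 364 characters left out ...]
((230, 416), [393.0, -152.0], 118), ((228, 420), [389.0, -155.0], 116), ((228, 416), [391.0, -151.0], 119), ((220, 416), [383.0, -148.0], 119), ((222, 421), [383.0, -154.0], 114), ((213, 424), [373.0, -154.0], 119), ((219, 419), [381.0, -151.0], 118), ((211, 416), [375.0, -145.0], 118), ((200, 437), [353.0, -164.0], 106)]
yel (289, 197, 52, 63) [540.8  -2.2  54.1  43.3  68.8]
[((290, 200), [531.0, 28.0], 198), ((290, 257), [512.0, -18.0], 102), ((338, 258), [550.0, -34.0], 87), ((339, 201), [568.0, 13.0], 184), ((326, 197), [559.0, 20.0], 154)]
t 12.93 tcp [541.7  -2.9 123.9] yaw_y -21.13 toolz [ 0.002 -0.    -1.   ] F [-0.8  0.  -0.9] op 61.9 gf 0.0 q6 0.27
shift [-184.2   -0.3   -4.2] 55.6
```

Request:
play_rows:
  deltas: [-20, 0, 0, 0, 70, -25, 0, 0, 0, 70, -25, 0, 0, 0, 70, -25, 0, 0, 0, 70, -25, 0, 0, 0, 70, -25, 0, 0, 0, 70, -25, 0, 0, 0, 70, -14, 0, 0, 0, 70, 0, 0, 0, 6.6, 70, 0, 0, 0, 7, 70]

```text
t: 13.77
tool_pos: [0.4733, -0.175, 0.1214]
orientation: [-2.786, -1.447, 0.003]
force: [0.2, -0.2, 0.1]
opening: 0.0701
gripper_force: 0.0
```

Request:
play_rows:
  deltas: [0, 0, 0, 7, 70, 0, 0, 0, 7, 70, 0, 0, 0, 7, 70, 0, 0, 0, 7, 70, 0, 0, 0, 7, 70, 0, 0, 0, 7, 70, 0, 0, 0, 0, 70, 0, 0, 0, 0, 70]

```text
t: 14.43
tool_pos: [0.4739, -0.174, 0.1219]
orientation: [-3.119, -0.369, 0.003]
force: [0.2, -0.2, -0.5]
opening: 0.07
gripper_force: 0.0
```

Run:
```python
from h import *
to((474.7,-174.5,100),-76.7)
c=cam("wrist"); H=hsv(c); h,s,v=H[...,0],H[...,1],H[...,2]
print("axis px",proj(c,(.4747,-.1745,.079)))
m=(v<50); m[330:]=0
for k in cnt(m)[:5]: print("dark",cv2.boundingRect(k),cv2.contourArea(k),np.round(rect(worldpts(c,k,.079)),1))
cv2.imwrite("pics/dial.png",c["pixels"])
```

```text
t 14.43 tcp [ 473.9 -174.   121.9] yaw_y -76.51 toolz [-0.002  0.001 -1.   ] F [ 0.2 -0.2 -0.5] op 70.0 gf 0.0 q6 0.88
shift [ 0.7  0.7 21.9] 0.2
axis px [316.80466655 244.59801912]
dark (460, 304, 153, 26) 3150.0 [ 458.3 -350.5   21.1  116.7   13.6]
dark (21, 305, 154, 25) 3027.5 [379.2 -24.5  20.3 117.7  13.6]
dark (310, 185, 18, 99) 1386.0 [ 481.2 -174.3   72.    12.3   13.2]
dark (384, 273, 32, 57) 753.0 [ 442.1 -241.4   52.6   13.2   41.1]
dark (218, 273, 33, 57) 751.0 [ 415.1 -129.8   13.6   53.1   76. ]
```

View pics/dial.png

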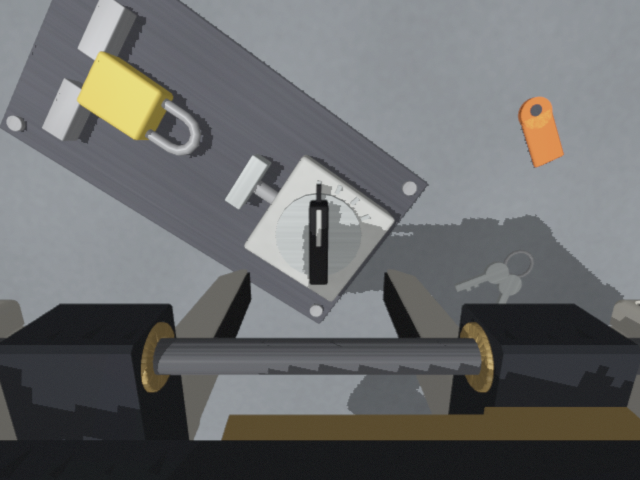

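The view shows the padlock seated at (125,95), the dial bar vertical at (318,240) with its pointer up, and the tag (540,130) and keys (500,270) undisturbed. Fingers straddle the bar, so I'll descend.

Request:
play_rows:
  deltas: [0.5, 0.5, 10, 0, 50, 0, 0, 15, 0, 50, 0, 0, 15, 0, 50, 0, 0, 15, 0, 50, 0, 0, 12, 0, 50, 0, 0, 10, 0, 50, 0, 0, 6, 0, 50, 0, 0, 4, 0, 50, 0, 0, 3, 0, 50, 0, 0, 0, 0, 50]

```text
t: 15.32
tool_pos: [0.4754, -0.1748, 0.0332]
orientation: [-3.12, -0.363, 0.0]
force: [-0.1, -0.8, -0.8]
opening: 0.0503
gripper_force: 0.0
```

Request:
play_rows:
  deltas: [0, 0, 0, 0, 10, 0, 0, 0, 0, 10, 0, 0, 0, 0, 10, 0, 0, 0, 0, 10, 0, 0, 0, 0, 10, 0, 0, 0, 0, 10, 0, 0, 0, 0, 10]
  newtons: 20

```text
t: 15.9
tool_pos: [0.4755, -0.1747, 0.0336]
orientation: [-3.12, -0.363, -0.0]
force: [-0.2, 1.3, 3.0]
opening: 0.0137
gripper_force: 20.0
```

```bash
python3 -c "
from h import *
st()"
```

```text
t 15.9 tcp [ 475.5 -174.7   33.6] yaw_y -76.73 toolz [ 0.  0. -1.] F [-0.2  1.3  3. ] op 13.7 gf 20.0 q6 0.89
```

Request:
play_rows:
  deltas: [0, 0, 0, 0, 10, 0, 0, 0, 2, 10, 0, 0, 0, 4, 10, 0, 0, 0, 4, 10, 0, 0, 0, 4, 10, 0, 0, 0, 4, 10, 0, 0, 0, 4, 10, 0, 0, 0, 4, 10, 0, 0, 0, 4, 10, 0, 0, 0, 4, 10]
  newtons: 45

```text
t: 16.73
tool_pos: [0.4754, -0.1755, 0.0336]
orientation: [3.088, -0.57, 0.0]
force: [-0.7, -2.6, 1.5]
opening: 0.0136
gripper_force: 45.0
```

Request:
play_rows:
  deltas: [0, 0, 0, 4, 10, 0, 0, 0, 4, 10, 0, 0, 0, 4, 10, 0, 0, 0, 4, 10, 0, 0, 0, 4, 10, 0, 0, 0, 4, 10, 0, 0, 0, 4, 10, 0, 0, 0, 4, 10, 0, 0, 0, 3, 10, 0, 0, 0, 0, 10]

```text
t: 17.57
tool_pos: [0.4749, -0.1761, 0.0336]
orientation: [2.773, -1.472, 0.0]
force: [-3.5, -4.3, 2.2]
opening: 0.0136
gripper_force: 45.0
```

Run:
```python
from h import *
st()
d=cam("side")
c=cam("wrist"); cv2.imwrite("pics/fin.png",np.hstack([cv2.resize(c["pixels"],(400,300)),cv2.resize(d["pixels"][150:310,270:450],(400,300))]))
```

```text
t 17.57 tcp [ 474.9 -176.1   33.6] yaw_y -145.93 toolz [-0.001 -0.002 -1.   ] F [-3.5 -4.3  2.2] op 13.6 gf 45.0 q6 2.09
```

View pics/fin.png

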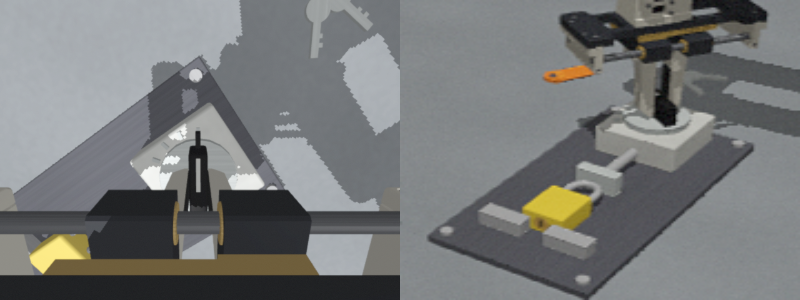

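Run:
```python
from h import *
st()
O=np.array([512.6,-76.5]);ey=np.array([.3616,.9323]);ex=np.array([.9323,-.3616])
d=cam("side"); p=onz(d,270+203*.45,150+166*.5333,.036)[:2]*1000-O; print("jaw top ctr x,y",p@ex,p@ey)
H=hsv(d); m=(H[...,0]>18)&(H[...,0]<38)&(H[...,1]>130)&(H[...,2]>80); m[:,:300]=0
k=cnt(m)[0]; print(cv2.boundingRect(k))
for u in cv2.approxPolyDP(k,2,True).reshape(-1,2): q=onz(d,*u,.036)[:2]*1000-O; print(u,round(q@ex,1),round(q@ey,1))
c=cam("wrist"); v=hsv(c)[...,2]; m=(v<50); m[:190]=0;m[300:]=0;m[:,:285]=0;m[:,350:]=0
k=cnt(m)[0]; print("bar",cv2.boundingRect(k),np.round(rect(worldpts(c,k,.079)),1))
```

```text
t 17.67 tcp [ 474.9 -176.1   33.6] yaw_y -145.75 toolz [-0.001 -0.002 -1.   ] F [-3.3 -5.1  2.7] op 13.6 gf 45.0 q6 2.09
jaw top ctr x,y -0.11016831301390888 -6.358486171650753
(325, 249, 31, 25)
[355 255] -20.0 52.3
[338 249] 20.1 53.8
[325 260] 20.9 100.5
[325 263] 15.3 108.9
[333 273] -15.7 127.2
[338 269] -16.8 111.0
[348 271] -36.5 105.6
[355 263] -34.2 75.6
bar (299, 210, 37, 90) [ 487.6 -197.1   16.6   41.9   34.2]
```

Run:
```python
from h import *
O=np.array([512.6,-76.5]);ey=np.array([.3616,.9323]);ex=np.array([.9323,-.3616])
d=cam("side"); H=hsv(d)
F=lambda x,y,z: np.append(O+x*ex+y*ey,z)/1000
for yf in (13,0): print(yf,[np.round(proj(d,F(x,y,36)),1).tolist() for x,y in [(-22,yf),(22,yf),(22,yf-14),(-22,yf-14)]])
roi=H[225:265,340:380]; m=np.zeros(H.shape[:2],bool); m[225:265,340:380]=(roi[...,2]>150)&(roi[...,1]<60)
for k in cnt(m)[:3]:
  print(cv2.boundingRect(k)); 
  for u in cv2.approxPolyDP(k,1.5,True).reshape(-1,2): q=onz(d,*u,.036)[:2]*1000-O; print(u,round(q@ex,1),round(q@ey,1))
```

```text
13 [[365.6, 246.1], [347.7, 239.5], [351.1, 236.5], [369.0, 243.0]]
0 [[368.8, 243.2], [350.9, 236.7], [354.3, 233.7], [372.1, 240.1]]
(350, 229, 27, 16)
[376 230] -9.6 -52.7
[371 231] -2.5 -43.2
[363 239] -3.9 -6.8
[353 236] 19.7 -4.7
[350 239] 18.9 8.6
[367 244] -20.4 4.7
[369 242] -20.1 -4.1
[365 240] -9.4 -5.9
(344, 246, 16, 11)
[344 249] 9.8 46.9
[355 247] -5.3 28.1
[358 249] -14.2 30.8
[356 256] -23.5 54.2
[359 253] -23.2 41.8
[357 247] -8.7 25.7
[350 246] 5.2 30.7
```

Request:
play_rows:
  deltas: [0, 0, 0, 1, 10, 0, 0, 0, 1, 10, 0, 0, 0, 0, 10, 0, 0, 0, 0, 10, 0, 0, 0, 0, 10, 0, 0, 0, 0, 10]

```text
t: 18.32
tool_pos: [0.4749, -0.1761, 0.0336]
orientation: [2.749, -1.515, 0.0]
force: [-3.7, -5.3, 2.2]
opening: 0.014
gripper_force: 45.0
```

Run:
```python
from h import *
s,R=st()
O=np.array([512.6,-76.5]);ey=np.array([.3616,.9323]);ex=np.array([.9323,-.3616])
c=cam("wrist"); v=hsv(c)[...,2]
for r in range(196,300,10):
    x=np.where(v[r,290:345]<60)[0]+290; print(r,(x.min(),x.max(),round(x.mean(),1)) if len(x) else None, end=" ")
d=cam("side"); H=hsv(d); m=(H[...,0]>18)&(H[...,0]<38)&(H[...,1]>130)&(H[...,2]>80); m[:,:300]=0
k=cnt(m)[0]; print(cv2.boundingRect(k))
for u in cv2.approxPolyDP(k,2,True).reshape(-1,2): q=onz(d,*u,.036)[:2]*1000-O; print(u,round(q@ex,1),round(q@ey,1))
print("axis line px",proj(c,(.475,-.1746,.079)), "tool x dir",R[:,0])
```

```text
t 18.32 tcp [ 474.9 -176.1   33.6] yaw_y -147.73 toolz [-0.001 -0.002 -1.   ] F [-3.7 -5.3  2.2] op 14.0 gf 45.0 q6 2.12
196 None 206 None 216 (np.int64(313), np.int64(319), np.float64(316.0)) 226 (np.int64(314), np.int64(319), np.float64(316.5)) 236 (np.int64(304), np.int64(329), np.float64(316.5)) 246 (np.int64(303), np.int64(330), np.float64(316.5)) 256 (np.int64(302), np.int64(331), np.float64(316.5)) 266 (np.int64(303), np.int64(331), np.float64(317.2)) 276 (np.int64(301), np.int64(332), np.float64(316.5)) 286 (np.int64(300), np.int64(333), np.float64(316.5)) 296 (np.int64(299), np.int64(334), np.float64(316.3)) (325, 249, 31, 25)
[325 260] 20.9 100.5
[329 265] 5.0 110.0
[329 271] -5.8 126.2
[333 273] -15.7 127.2
[341 269] -21.7 107.7
[347 272] -36.5 109.4
[355 263] -34.2 75.6
[355 255] -20.0 52.3
[338 249] 20.1 53.8
axis line px [312.18642132 308.54461626] tool x dir [ 0.53398349 -0.84549409  0.00117298]
```

```bash
python3 -c "
from plant import robot
print(robot.close_job())"
```

```text
the job is handed in; nothing more can be done
None
```

I handed the job in with the padlock turned and let go against the fence, keyhole at the slot, and the gripper holding the dial at about 1.24 rad (third detent is 1.2); the hand-in call returned no verdict.

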